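Switch on the weighing line in order

TASK

Switch on the weighing line: of the coloured buttons on the four small grey boxes on the table, press the white one, then the yellow one, then the green one, each lightly but fully home, so that all three stay in. Only press: do not lift or shove the button boxes, do not touch the box with the red stop button, and leave the blue tin beside them, the brass weight and the roll of tape where they are.

Things in the scene. Friction and masses are not known exactly. Their poses are not given: they have to be found in the camera images.
- white_box: Loose grey button box, 70 x 70 mm and 38 mm high (0.6 kg, rubber feet), on the table, carrying a white latching push-button cap, 32 mm across and standing 14.7 mm above the aluminium collar round it. A black cable stub sticks out of its +x side (12 mm). Origin: centre of its underside; z up. The four boxes stand at varied places and turns.
- white_top (a point): Centre of the flat top of the white cap (26 mm across, flat), 56 mm above the table when fully out and 48 mm when fully home; it moves down with the cap. The cap sits on a stiff buffer spring on its stem: once home it yields up to 3 mm more, rising to 11 N, then is solid, and springs back when let go.
- white (a joint): How far the white button is pressed straight down, m: 0 fully out, 0.008 fully home against a stop. It starts between 0 and 0.0015. It moves against a steady friction of about 3 N (a little more when pushed fast) and stays where it is left; there is no spring and no click.
- yellow_box: Loose grey button box, 70 x 70 mm and 38 mm high (0.6 kg, rubber feet), on the table, carrying a yellow cap, shaped and sized like the white one. A black cable stub sticks out of its +x side (12 mm). Origin: centre of its underside; z up. The four boxes stand at varied places and turns.
- yellow_top (a point): Centre of the flat top of the yellow cap (26 mm across, flat), 56 mm above the table when fully out and 48 mm when fully home; it moves down with the cap. The cap sits on a stiff buffer spring on its stem: once home it yields up to 3 mm more, rising to 11 N, then is solid, and springs back when let go.
- yellow (a joint): How far the yellow button is pressed straight down, m: 0 fully out, 0.008 fully home against a stop. It starts between 0 and 0.0015. It moves against a steady friction of about 3 N (a little more when pushed fast) and stays where it is left; there is no spring and no click.
- green_box: Loose grey button box, 70 x 70 mm and 38 mm high (0.6 kg, rubber feet), on the table, carrying a green cap, shaped and sized like the white one. A black cable stub sticks out of its +x side (12 mm). Origin: centre of its underside; z up. The four boxes stand at varied places and turns.
- green_top (a point): Centre of the flat top of the green cap (26 mm across, flat), 56 mm above the table when fully out and 48 mm when fully home; it moves down with the cap. The cap sits on a stiff buffer spring on its stem: once home it yields up to 3 mm more, rising to 11 N, then is solid, and springs back when let go.
- green (a joint): How far the green button is pressed straight down, m: 0 fully out, 0.008 fully home against a stop. It starts between 0 and 0.0015. It moves against a steady friction of about 3 N (a little more when pushed fast) and stays where it is left; there is no spring and no click.
- red_box: Loose grey button box, 70 x 70 mm and 38 mm high (0.6 kg, rubber feet), on the table, carrying a red mushroom stop button, 38 mm across, its top 56 mm above the table, which must not be touched. A black cable stub sticks out of its +x side (12 mm). Origin: centre of its underside; z up. The four boxes stand at varied places and turns.
- red (a joint): How far the red button is pressed straight down, m: 0 fully out, 0.008 fully home against a stop. It starts between 0 and 0.0015. It must stay out.
- tin: Small closed paint sample tin with a blue side, 59 mm across, 56 mm high, loose on the table behind the boxes; bystander. Origin: centre of its underside.
- weight: Brass check weight with a knob, 31 mm across, 49 mm high, loose on the table in front of the boxes; bystander. Origin: centre of its underside.
- tape: Roll of black tape lying flat, 59 mm across, 19 mm high, loose in front of the boxes; bystander. Origin: centre of its underside.

How it is judged:
By the outcome, as a careful person would: the job done as asked, in the order asked, and still so for the second after the job is handed in, with the robot touching nothing.
It also fails if it takes over 53 s, if anything falls off the work surface, if the arm or the gripper's body presses on something with over 40 N, if the wrist force passes 120 N, or if a joint passes its speed limit or range.

ROBOT

A 7-joint arm with a two-finger parallel gripper is mounted at the origin on a cart in front of the work surface, level with it; the furniture and walls round the work are solid. World frame = base frame: x ahead of the robot, y to its left, z up, the work surface at z = 0. Lengths are in m, angles in rad, forces in N, time in s.
With the tool pointing down it reaches from about 0.425 to 0.825 m from the base axis. Payload 3.6 kg.
Tool frame: the origin (TCP) lies on the mounting face of the last link; the fingertips stand 173 mm ahead of it and the grasp point (between the pads) lies 155 mm ahead of it; z points along the fingers, y is the line along which they close (so a half turn about z gives the same grasp; the last joint's range is limited). The gripper opens to 85 mm and grips with 20 to 120 N. Pads are 22 mm wide; open, the fingers measure 114 mm over their backs; the gripper's body (76 mm by 85 mm) begins 54 mm behind the grasp point. The pads swing forward as they close: fully open they stand 13 mm farther back than shut.
Start: joints at [1.095, 0.615, -0.013, 1.423, 0.008, 1.103, -0.04], TCP at [0.283, -0.585, 0.405] pointing down, gripper open.
Joint ranges: [-3.12, 3.12], [-0.3, 2.06], [-1.34, 1.32], [0.26, 2.42], [-1.36, 4.5], [0.01, 1.98], [-2.84, 2.84]. Speed limits (rad/s): [2.79, 2.79, 3.14, 3.14, 3.14, 3.14, 3.14].

INTERFACE

Orientations are given as a 3x3 rotation matrix whose columns are the frame's x, y, z axes.
In Python, from workcell import bot gives the robot as it stands. The module is installed in compiled form; this text tells all that it offers.
- The arm moves only by the tool servo_tool, never from a script. Its argument "plan" is a list of rows, each a list of 5 numbers: the opening, from -1 (shut) to 1 (fully open), then the shift along the tool's x, y, z in mm, then the turn about the tool's z in degrees. A call has 1 to 10 rows; each row is the pose to reach, as a shift and turn from the pose commanded when the call began, along the tool's axes at that moment; what a row does not reach only later rows make up. A row lasts 1/12 s, in which the tool goes at most 41.7 mm and 7.16 degrees, less where a joint would pass 70% of its speed; a pose out of reach is approached as far as the arm can. A call with a gripper value outside its range is refused whole. The fingers move at their own pace and stop on an object; the grip force is fixed at half the most. Time passes only in rows, so rows that repeat a pose let the fingers close. It gives the time, the measured TCP pose, the force, the opening and the grip force at its end, in the units of the state.
- bot.observe(): the state, without advancing time (a new reading comes with each control period).
- bot.read_camera(name): name is "scene" or "top" or "wrist"; returns a dict with "image" (420x560x3 uint8, red, green, blue), "fx", "fy", "cx", "cy" (pixels), "view" (4x4, takes a point from world to camera coordinates); the wrist camera has in their place "tool_from_camera" (4x4, takes a point from camera to tool coordinates, whose origin is the TCP and whose axes are the flange's). Camera axes: x right, y up, looking along -z (the intrinsics and any distortion apply to the point x, -y, -z); pixel columns grow to the right and rows downward; lengths in m; the calibration is good to about 2 mm. A picture is of the moment at which its call begins: read the wrist's pose just before it. There is no depth.
- bot.hand_in(): hands the job in; it is judged then, once.
The state is a dict: "clock": time; "qpos": joint angles; "dq": joint speeds; "joint_efforts": joint torques, N m; "tcp_pos": TCP position; "ee_rot": TCP orientation; "ft_force": force on the tool from outside, world axes, zero at the start; "torque": the same for the moment, N m; "opening": finger opening in m; "finger_force": force on a finger pad.
Only numpy, scipy, OpenCV 4.12 (cv2) and the standard library are available. Lean on these libraries where they do the work, as an engineer would, in place of code of your own. Each camera call takes 0.05 s, during which the arm holds its last target. There are 200 camera calls.

## Working session

There is one attempt and no reset: what is moved stays moved. The work goes in short steps, Python scripts to look and compute and a tool call to move; the robot and the scene stay as the last step left them, time stands still between calls to the robot, and variables do not carry over. Pictures are saved under pics/ and viewed, at most 10 in all, crops included, and the job is handed in when it is done.

Besides the shell and the picture viewer there is one more tool, called after ">>>" as name(argument=value, ...) on one line, values as JSON. servo_tool: Moves the arm, as the interface text tells. Its arguments: {"type":"object","properties":{"plan":{"type":"array","items":{"type":"array","items":{"type":"number"}}}},"required":["plan"]}

```bash
mkdir -p pics; python3 - <<'E'
from workcell import bot
import cv2
s=bot.observe()
print(s['clock'],s['tcp_pos'],s['ee_rot'],s['ft_force'],s['opening'])
for n in("top","scene"):
    c=bot.read_camera(n); cv2.imwrite(f"pics/{n}0.png",c["image"][:,:,::-1])
    print(n,{k:v for k,v in c.items() if k!='image'})
E
```

```text
0.0 [ 0.28251118 -0.58503181  0.40353113] [[ 9.00476942e-01  4.34902278e-01 -1.13407531e-03]
 [ 4.34903756e-01 -9.00473958e-01  2.31824359e-03]
 [-1.29958677e-05 -2.58073851e-03 -9.99996670e-01]] [-0.75413553  0.43998144  0.09158185] 0.08562447828379577
top {'fx': 383.4708007179232, 'fy': 383.4708007179232, 'cx': 281.0752143245563, 'cy': 213.16734172333784, 'view': array([[ 0.01213154, -0.99988017,  0.00961587,  0.06426804],
       [ 0.99787793,  0.01272136,  0.06385769, -0.4983923 ],
       [-0.06397237,  0.00882078,  0.99791269, -0.98003545],
       [ 0.        ,  0.        ,  0.        ,  1.        ]])}
scene {'fx': 393.11357308211757, 'fy': 393.11357308211757, 'cx': 281.574747819189, 'cy': 209.8596859948807, 'view': array([[-0.71614231, -0.69788196, -0.01004828,  0.41103309],
       [ 0.5035843 , -0.52662198,  0.68488842, -0.26296334],
       [-0.48326291,  0.48541742,  0.72857868, -0.68567732],
       [ 0.        ,  0.        ,  0.        ,  1.        ]])}
```

View pics/top0.png

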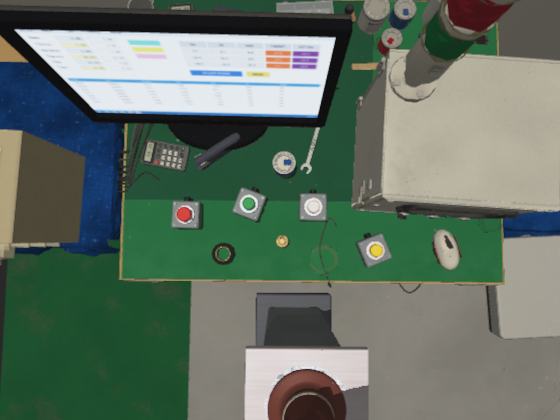

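View pics/scene0.png

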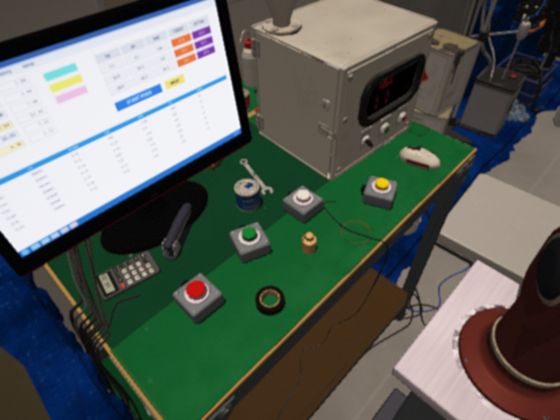

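The top view shows white at (313,206), yellow at (375,250), green at (248,204) and red at (184,214). The instrument is to the right and the monitor behind. The scene view shows white at (304,196), yellow at (382,185) and green at (250,233). I'll triangulate from both.

```bash
cat > h.py <<'E'
import numpy as np
def ray(c,u,v):
    V=c["view"];R=V[:3,:3];o=-R.T@V[:3,3]
    return o,R.T@np.array([(u-c["cx"])/c["fx"],-(v-c["cy"])/c["fy"],-1])
def onz(c,u,v,z):
    o,d=ray(c,u,v);return o+d*(z-o[2])/d[2]
def tri(a,b):
    (o,d),(p,e)=a,b
    s=np.linalg.lstsq(np.c_[d,-e],p-o,rcond=None)[0]
    return (o+d*s[0]+p+e*s[1])/2, np.linalg.norm(o+d*s[0]-p-e*s[1])
E
python3 - <<'E'
from workcell import bot
import cv2,numpy as np
from h import *
t=bot.read_camera("top");s=bot.read_camera("scene")
np.set_printoptions(precision=4,suppress=True)
def blob(im,u,v,name):
    h=cv2.cvtColor(im,cv2.COLOR_RGB2HSV);H,S,V=cv2.split(h)
    m={'white':(S<40)&(V>185),'yellow':(H>20)&(H<35)&(S>130),'green':(H>45)&(H<90)&(S>120)&(V>90),'red':((H<8)|(H>172))&(S>150)}[name].astype(np.uint8)
    w=np.zeros_like(m);w[v-14:v+15,u-14:u+15]=1
    n,l,st,ce=cv2.connectedComponentsWithStats(m*w)
    i=1+np.argmax(st[1:,4]);return ce[i],st[i]
for n,a,b in[('white',(313,206),(304,196)),('yellow',(375,250),(382,185)),('green',(248,204),(250,233)),('red',(184,214),(196,290))]:
    ca,sa=blob(t["image"],*a,n);cb,sb=blob(s["image"],*b,n)
    print(n,ca,sa,cb,sb,'z52:',onz(t,*ca,.052),onz(s,*cb,.052),*tri(ray(t,*ca),ray(s,*cb)))
for n,u,v,z in[('tin',284,162,.056),('weight',282,241,.049),('tape',223,254,.019),('oven front low-left',372,210,0.1),('monitor low edge L',95,122,.15),('monR',327,122,.15)]:print(n,onz(t,u,v,z))
a=cv2.resize(t["image"][150:290,150:410],None,fx=3,fy=3,interpolation=cv2.INTER_CUBIC)
cv2.imwrite("pics/topc.png",a[:,:,::-1])
E
```

```text
white [312.8327 206.0735] [304 198  19  18 245] [302.4634 196.3476] [293 190  20  15 164] z52: [ 0.5141 -0.0086  0.052 ] [ 0.5096 -0.0029  0.052 ] [ 0.5148 -0.0093  0.0438] 0.0002898838462658907
yellow [375.6891 249.9664] [370 244  12  13 119] [381.768 182.776] [376 177  13  12 125] z52: [ 0.4063 -0.1661  0.052 ] [ 0.4053 -0.165   0.052 ] [ 0.4062 -0.1666  0.0504] 0.0002730628396098049
green [248.3204 203.0971] [243 198  12  12 103] [248.6087 232.287 ] [243 227  13  12 115] z52: [0.5194 0.1531 0.052 ] [0.5194 0.1542 0.052 ] [0.5198 0.1534 0.0509] 0.0007711318653281639
red [183.4898 213.5986] [177 207  14  14 147] [195.3822 288.695 ] [186 281  20  17 259] z52: [0.491  0.3142 0.052 ] [0.4899 0.3153 0.052 ] [0.4912 0.3148 0.0499] 3.4114916701134095e-05
tin [0.6239 0.065  0.056 ]
weight [0.4258 0.0676 0.049 ]
tape [0.3904 0.2183 0.019 ]
oven front low-left [ 0.5025 -0.1453  0.1   ]
monitor low edge L [0.6908 0.4964 0.15  ]
monR [ 0.6988 -0.0306  0.15  ]
```

View pics/topc.png

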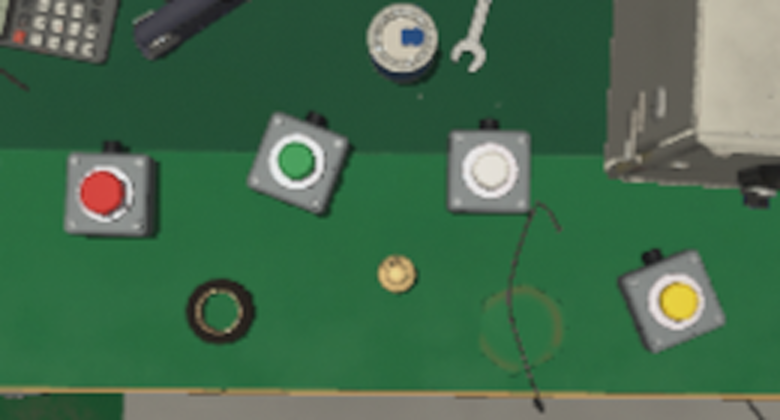

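The caps triangulate consistently: white ≈ (0.514,-0.009), yellow ≈ (0.406,-0.166), green ≈ (0.520,0.153), all at z≈0.05. The crop shows the instrument corner at about (610,172), 0.11 m to the right of white. I'll approach along the front edge with the fingers shut.

>>> servo_tool(plan=[[-1,28,-30,0,3],[-1,56,-61,0,6],[-1,84,-91,0,9],[-1,112,-122,0,12],[-1,140,-152,0,15],[-1,168,-182,0,18],[-1,196,-213,0,21],[-1,224,-243,0,24],[-1,252,-274,0,25.8],[-1,270,-293,0,25.8]])

```text
clock: 1.03
tcp_pos: [0.3991, -0.1996, 0.4048]
ee_rot: [[1.0, 0.004, 0.0], [0.004, -1.0, 0.002], [0.0, -0.002, -1.0]]
ft_force: [-0.3, 0.1, 1.0]
opening: -0.0002
finger_force: 0.0
```

```bash
cat >> h.py <<'E'
def wcam(bot):
    s=bot.observe(); c=bot.read_camera("wrist")
    T=np.eye(4);T[:3,:3]=s["ee_rot"];T[:3,3]=s["tcp_pos"]
    c["view"]=np.linalg.inv(T@c["tool_from_camera"]);return s,c
E
python3 - <<'E'
from workcell import bot
from h import *
import cv2
s,c=wcam(bot);print(s['clock'],s['tcp_pos'],s['ee_rot'],s['ft_force'],s['opening'],c['tool_from_camera'],c['fx'])
cv2.imwrite("pics/w0.png",c["image"][:,:,::-1])
E
```

```text
1.0333 [ 0.39914177 -0.1996148   0.40476827] [[ 9.99993701e-01  3.54176337e-03  2.33999709e-04]
 [ 3.54122672e-03 -9.99991187e-01  2.25530269e-03]
 [ 2.41985395e-04 -2.25445984e-03 -9.99997429e-01]] [-0.26279253  0.1273186   0.97697361] -0.000182376881360941 [[ 2.80979471e-04  9.53556413e-01  3.01214355e-01  7.70652227e-02]
 [ 9.99999792e-01 -4.42751055e-04  4.68798029e-04  1.07934470e-03]
 [ 5.80388340e-04  3.01214160e-01 -9.53556340e-01  3.08319278e-02]
 [ 0.00000000e+00  0.00000000e+00  0.00000000e+00  1.00000000e+00]] 333.32872116917065
```

View pics/w0.png

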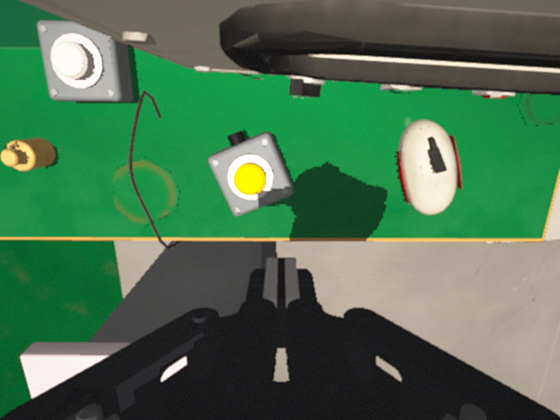

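The wrist view shows yellow at (250,178), white at (70,59), the weight at left, and the instrument front close ahead of the camera. The camera sticks out along tool x, so I'll turn it away from the instrument before pressing yellow.

```bash
python3 - <<'E'
from workcell import bot
from h import *
import cv2
np.set_printoptions(precision=4,suppress=True)
s,c=wcam(bot);print(s['qpos'],s['joint_efforts'])
h=cv2.cvtColor(c["image"],cv2.COLOR_RGB2HSV);H,S,V=cv2.split(h)
for m,(u,v) in[((H>20)&(H<35)&(S>130),(250,178)),((S<40)&(V>225),(70,59))]:
    m=m.astype(np.uint8);w=np.zeros_like(m);w[v-35:v+35,u-35:u+35]=1
    n,l,st,ce=cv2.connectedComponentsWithStats(m*w);i=1+np.argmax(st[1:,4]);print(ce[i],st[i],onz(c,*ce[i],.054))
# tip check, oven front-face bottom and top-edge by two guesses
print(onz(c,282,262,s['tcp_pos'][2]-.173), s['tcp_pos'])
for z in(.05,.1,.2,.3): print(z,onz(c,290,25,z),onz(c,290,75,z))
E
```

```text
[ 0.3862  0.3028  0.0266  1.9816 -0.018   0.8588 -1.1355] [  5.1753 -30.093    5.1531 -14.7979   0.935   -0.1293  -0.2869]
[255.0789 180.2786] [240 165  31  31 786] [ 0.4083 -0.1691  0.054 ]
[80.5049 60.1137] [  58   34   47   55 1820] [ 0.5144 -0.0159  0.054 ]
[ 0.408  -0.196   0.2317] [ 0.4008 -0.1955  0.4047]
0.05 [ 0.5449 -0.2006  0.05  ] [ 0.5047 -0.2014  0.05  ]
0.1 [ 0.5346 -0.1998  0.1   ] [ 0.5005 -0.2005  0.1   ]
0.2 [ 0.5139 -0.1982  0.2   ] [ 0.4923 -0.1987  0.2   ]
0.3 [ 0.4932 -0.1967  0.3   ] [ 0.484  -0.1969  0.3   ]
```

>>> servo_tool(plan=[[-1,0,-30,0,-7],[-1,0,-60,0,-14],[-1,0,-90,0,-21],[-1,0,-120,0,-28],[-1,0,-150,0,-35],[-1,0,-180,0,-42],[-1,0,-186,0,-49],[-1,0,-186,0,-56],[-1,0,-186,0,-63],[-1,0,-186,0,-70]])

```text
clock: 1.97
tcp_pos: [0.3985, -0.0186, 0.4048]
ee_rot: [[0.337, 0.941, 0.0], [0.941, -0.337, -0.0], [-0.0, 0.0, -1.0]]
ft_force: [-0.2, 0.2, -0.5]
opening: -0.0001
finger_force: 0.0
```

>>> servo_tool(plan=[[-1,0,0,0,-7],[-1,0,0,0,-14],[-1,0,0,0,-20],[-1,0,0,0,-20]])

```text
clock: 2.3
tcp_pos: [0.3985, -0.0191, 0.4047]
ee_rot: [[0.0, 1.0, -0.0], [1.0, -0.0, -0.0], [-0.0, -0.0, -1.0]]
ft_force: [-0.0, 0.1, -0.6]
opening: 0.0001
finger_force: 0.0
```

>>> servo_tool(plan=[[-1,3,30,0,0],[-1,6,60,0,0],[-1,9,90,20,0],[-1,9,115,40,0],[-1,9,115,70,0],[-1,9,115,95,0],[-1,9,115,105,0],[-1,9,115,105,0]])

```text
clock: 2.97
tcp_pos: [0.5126, -0.0098, 0.2974]
ee_rot: [[0.003, 1.0, -0.006], [1.0, -0.003, -0.0], [-0.001, -0.006, -1.0]]
ft_force: [0.0, -0.5, 0.0]
opening: -0.0002
finger_force: 0.0
```

```bash
python3 - <<'E'
from workcell import bot
from h import *
import cv2
s,c=wcam(bot);print(s['tcp_pos'],s['qpos'],s['ft_force'])
cv2.imwrite("pics/w1.png",c["image"][:,:,::-1])
for p in [(.5148,-.0093,.0555),(.5148,-.0093,.048)]:
    q=c["view"]@np.r_[p,1];print(c["cx"]+c["fx"]*q[0]/-q[2],c["cy"]+c["fy"]*q[1]/q[2])
E
```

```text
[ 0.51262397 -0.00976897  0.29736568] [ 0.18376873  0.56478931 -0.30839838  1.93310099  0.25874789  0.68799611
 -0.28450397] [ 0.03213485 -0.4962483   0.03508882]
286.17825916925165 223.49076539343565
286.0817778286071 219.8463659184544
```

View pics/w1.png

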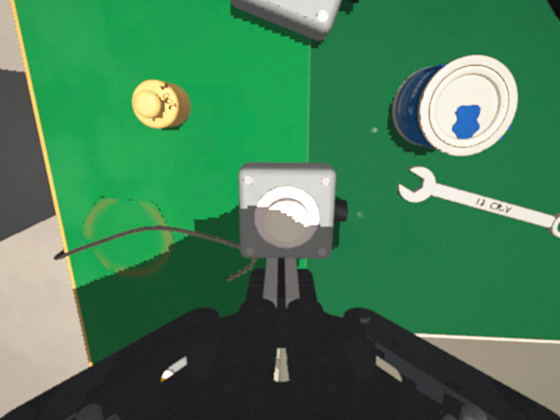

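White's cap appears centred near (287,221), matching the predicted (286,223). The fingertips need about +3 mm in world x. Descending.

>>> servo_tool(plan=[[-1,0,3,20,0],[-1,0,3,40,0],[-1,0,3,52,0],[-1,0,3,58,0],[-1,0,3,60,0],[-1,0,3,60,0],[-1,0,3,60,0]])

```text
clock: 3.6
tcp_pos: [0.517, -0.0091, 0.241]
ee_rot: [[0.001, 1.0, 0.003], [1.0, -0.001, 0.0], [0.0, 0.003, -1.0]]
ft_force: [-0.1, -0.3, 0.3]
opening: -0.0004
finger_force: 0.0
```

>>> servo_tool(plan=[[-1,0,0,1,0],[-1,0,0,2,0],[-1,0,0,3,0],[-1,0,0,4,0],[-1,0,0,5,0],[-1,0,0,6,0],[-1,0,0,7,0],[-1,0,0,8,0],[-1,0,0,8,0],[-1,0,0,8,0]])

```text
clock: 4.43
tcp_pos: [0.5164, -0.0091, 0.2316]
ee_rot: [[0.0, 1.0, -0.0], [1.0, -0.0, 0.0], [0.0, -0.0, -1.0]]
ft_force: [-0.9, 0.1, 0.5]
opening: -0.0003
finger_force: 0.0
```

>>> servo_tool(plan=[[-1,0,-1.5,1,0],[-1,0,-1.5,2,0],[-1,0,-1.5,3,0],[-1,0,-1.5,4,0],[-1,0,-1.5,5,0],[-1,0,-1.5,5,0]])

```text
clock: 4.93
tcp_pos: [0.515, -0.0091, 0.2267]
ee_rot: [[0.0, 1.0, -0.0], [1.0, -0.0, 0.0], [0.0, -0.0, -1.0]]
ft_force: [0.3, 0.9, -1.1]
opening: 0.0001
finger_force: 0.0
```

>>> servo_tool(plan=[[-1,0,0,0.7,0],[-1,0,0,1.4,0],[-1,0,0,2,0],[-1,0,0,2,0],[-1,0,0,2,0]])

```text
clock: 5.35
tcp_pos: [0.515, -0.0091, 0.2248]
ee_rot: [[0.0, 1.0, 0.0], [1.0, -0.0, 0.0], [0.0, 0.0, -1.0]]
ft_force: [-0.1, 0.3, 1.1]
opening: 0.0002
finger_force: 0.8
```

>>> servo_tool(plan=[[-1,0,0,0.7,0],[-1,0,0,1.4,0],[-1,0,0,2,0],[-1,0,0,2,0],[-1,0,0,2,0]])

```text
clock: 5.77
tcp_pos: [0.515, -0.0091, 0.2226]
ee_rot: [[0.0, 1.0, 0.0], [1.0, -0.0, 0.0], [0.0, 0.0, -1.0]]
ft_force: [0.3, -0.2, 0.9]
opening: -0.0
finger_force: 0.6
```

>>> servo_tool(plan=[[-1,0,0,0.7,0],[-1,0,0,1.4,0],[-1,0,0,2,0],[-1,0,0,2,0],[-1,0,0,2,0]])

```text
clock: 6.18
tcp_pos: [0.515, -0.0091, 0.2206]
ee_rot: [[0.001, 1.0, 0.0], [1.0, -0.001, 0.0], [0.0, 0.0, -1.0]]
ft_force: [0.1, 0.4, 1.1]
opening: 0.0001
finger_force: 0.6
```

>>> servo_tool(plan=[[-1,0,0,0.5,0],[-1,0,0,1,0],[-1,0,0,1,0],[-1,0,0,1,0]])

```text
clock: 6.52
tcp_pos: [0.515, -0.0091, 0.2199]
ee_rot: [[0.001, 1.0, 0.0], [1.0, -0.001, 0.0], [0.0, 0.0, -1.0]]
ft_force: [-0.6, 0.3, 3.4]
opening: -0.0001
finger_force: 1.9
```

```bash
python3 - <<'E'
from workcell import bot
import cv2
s=bot.observe();print(s['tcp_pos'],s['ft_force'])
c=bot.read_camera("wrist")["image"]
cv2.imwrite("pics/w2.png",cv2.resize(c[150:330,180:400],None,fx=3,fy=3,interpolation=cv2.INTER_CUBIC)[:,:,::-1])
E
```

```text
[ 0.51496304 -0.00910475  0.21990419] [-0.63422541  0.32731804  3.40021738]
```

View pics/w2.png

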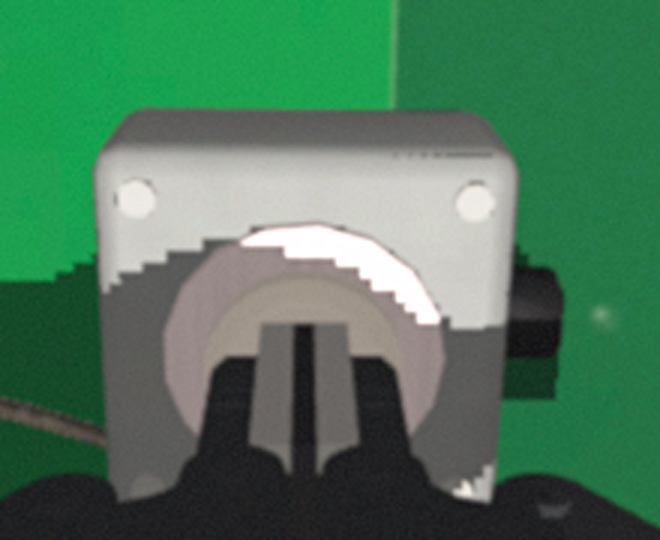

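The fingertips rest centrally on the white cap (crop about (305,345)), and the force is now rising. I'll press on to about 8 N.

>>> servo_tool(plan=[[-1,0,0,0.5,0],[-1,0,0,1,0],[-1,0,0,1,0],[-1,0,0,1,0]])

```text
clock: 6.9
tcp_pos: [0.515, -0.0091, 0.219]
ee_rot: [[0.0, 1.0, 0.0], [1.0, -0.0, -0.0], [-0.0, 0.0, -1.0]]
ft_force: [-1.1, -0.5, 6.0]
opening: -0.0002
finger_force: 3.1
```

>>> servo_tool(plan=[[-1,0,0,0.5,0],[-1,0,0,1,0],[-1,0,0,1,0],[-1,0,0,1,0]])

```text
clock: 7.23
tcp_pos: [0.515, -0.0091, 0.2183]
ee_rot: [[0.0, 1.0, 0.0], [1.0, -0.0, -0.0], [-0.0, 0.0, -1.0]]
ft_force: [-1.8, 0.2, 7.9]
opening: -0.0003
finger_force: 4.2
```

White is home: 7.9 N, rising at about 3 N/mm as the buffer should, with the tip at 0.0453. Up and over to yellow.

>>> servo_tool(plan=[[-1,0,0,-10,0],[-1,0,0,-45,0],[-1,0,0,-70,0],[-1,-15,-30,-70,0],[-1,-30,-60,-70,0],[-1,-50,-85,-70,0],[-1,-80,-100,-70,0],[-1,-115,-106,-70,0],[-1,-145,-107,-70,0],[-1,-158,-107,-70,0]])

```text
clock: 8.07
tcp_pos: [0.4066, -0.1713, 0.2878]
ee_rot: [[0.007, 1.0, -0.001], [1.0, -0.007, -0.002], [-0.002, -0.001, -1.0]]
ft_force: [0.4, -0.5, -0.0]
opening: 0.0001
finger_force: 0.0
```

>>> servo_tool(plan=[[-1,0,0,0,0],[-1,0,0,0,0]])

```text
clock: 8.23
tcp_pos: [0.4077, -0.1674, 0.2877]
ee_rot: [[0.002, 1.0, -0.0], [1.0, -0.002, 0.001], [0.001, -0.0, -1.0]]
ft_force: [0.5, 1.1, 0.0]
opening: -0.0
finger_force: 0.0
```

```bash
python3 - <<'E'
from workcell import bot
from h import *
import cv2
s,c=wcam(bot);print(s['tcp_pos'],s['ft_force'])
for p in [(.407,-.1675,.0555)]:
    q=c["view"]@np.r_[p,1];print(c["cx"]+c["fx"]*q[0]/-q[2],c["cy"]+c["fy"]*q[1]/q[2])
H,S,V=cv2.split(cv2.cvtColor(c["image"],cv2.COLOR_RGB2HSV))
m=((H>20)&(H<35)&(S>130)).astype(np.uint8);m[:, :200]=0
n,l,st,ce=cv2.connectedComponentsWithStats(m);i=1+np.argmax(st[1:,4]);print(ce[i],st[i],onz(c,*ce[i],.054))
cv2.imwrite("pics/w3.png",c["image"][:,:,::-1])
E
```

```text
[ 0.40765436 -0.16736596  0.28771404] [0.52841272 1.07618111 0.00956442]
279.78148526213675 229.7729191869875
[279.36153846 226.32692308] [ 256  202   48   49 1820] [ 0.40672852 -0.16568441  0.054     ]
```

View pics/w3.png

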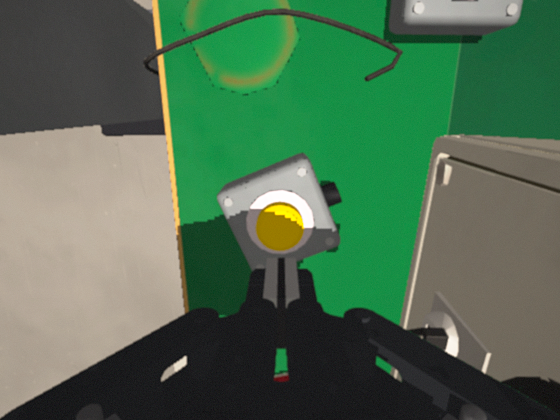

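Yellow's cap is at (279,226), i.e. (0.4067,-0.1657). The instrument face on the right stays clear of the gripper. Descending.

>>> servo_tool(plan=[[-1,1,-1,20,0],[-1,1,-1,40,0],[-1,1,-1,50,0],[-1,1,-1,54,0],[-1,1,-1,56,0],[-1,1,-1,57,0],[-1,1,-1,58,0],[-1,1,-1,58,0]])

```text
clock: 8.95
tcp_pos: [0.4071, -0.1658, 0.2302]
ee_rot: [[-0.0, 1.0, 0.001], [1.0, 0.0, -0.0], [-0.0, 0.001, -1.0]]
ft_force: [0.0, -0.0, -0.7]
opening: 0.0002
finger_force: 0.0
```

>>> servo_tool(plan=[[-1,0,0,1,0],[-1,0,0,2,0],[-1,0,0,3,0],[-1,0,0,4,0],[-1,0,0,5,0],[-1,0,0,6,0],[-1,0,0,7,0],[-1,0,0,8,0],[-1,0,0,8,0],[-1,0,0,8,0]])

```text
clock: 9.78
tcp_pos: [0.4069, -0.1661, 0.2216]
ee_rot: [[0.001, 1.0, 0.0], [1.0, -0.001, 0.0], [0.0, 0.0, -1.0]]
ft_force: [0.6, -0.8, 0.2]
opening: -0.0
finger_force: 0.3
```

>>> servo_tool(plan=[[-1,0,0,0.6,0],[-1,0,0,1.2,0],[-1,0,0,1.8,0],[-1,0,0,2.4,0],[-1,0,0,2.4,0],[-1,0,0,2.4,0]])

```text
clock: 10.28
tcp_pos: [0.4069, -0.166, 0.2195]
ee_rot: [[0.0, 1.0, 0.0], [1.0, -0.0, -0.0], [-0.0, 0.0, -1.0]]
ft_force: [-0.6, 0.2, 4.6]
opening: -0.0003
finger_force: 2.4
```

>>> servo_tool(plan=[[-1,0,0,0.5,0],[-1,0,0,1,0],[-1,0,0,1,0],[-1,0,0,1,0]])

```text
clock: 10.62
tcp_pos: [0.4069, -0.166, 0.2187]
ee_rot: [[0.0, 1.0, 0.0], [1.0, -0.0, -0.0], [-0.0, 0.0, -1.0]]
ft_force: [-1.3, -0.3, 6.8]
opening: -0.0002
finger_force: 3.6
```

>>> servo_tool(plan=[[-1,0,0,0.3,0],[-1,0,0,0.6,0],[-1,0,0,0.6,0],[-1,0,0,0.6,0]])

```text
clock: 10.95
tcp_pos: [0.4069, -0.166, 0.2182]
ee_rot: [[0.0, 1.0, 0.0], [1.0, -0.0, -0.0], [-0.0, 0.0, -1.0]]
ft_force: [-0.8, 0.3, 8.9]
opening: -0.0002
finger_force: 4.3
```

Yellow is home (8.9 N, same height as white). On to green.

>>> servo_tool(plan=[[-1,0,0,-10,0],[-1,0,0,-45,0],[-1,0,0,-75,0],[-1,35,5,-80,0],[-1,72,15,-80,0],[-1,109,30,-80,0],[-1,146,45,-80,0],[-1,183,60,-80,0],[-1,220,75,-80,0],[-1,257,90,-80,0]])

```text
clock: 11.78
tcp_pos: [0.497, 0.0928, 0.2972]
ee_rot: [[0.0, 1.0, -0.001], [1.0, -0.0, -0.0], [-0.0, -0.001, -1.0]]
ft_force: [0.4, -0.3, 0.6]
opening: -0.0003
finger_force: 0.0
```

>>> servo_tool(plan=[[-1,35,13,0,0],[-1,62,23,0,0],[-1,62,23,0,0],[-1,62,23,0,0]])

```text
clock: 12.12
tcp_pos: [0.5196, 0.155, 0.297]
ee_rot: [[-0.004, 1.0, -0.001], [1.0, 0.004, 0.001], [0.001, -0.001, -1.0]]
ft_force: [-0.2, -1.7, -0.2]
opening: -0.0001
finger_force: 0.0
```

```bash
python3 - <<'E'
from workcell import bot
from h import *
import cv2
s,c=wcam(bot);print(s['tcp_pos'],s['ft_force'])
for p in [(.5197,.1534,.0555)]:
    q=c["view"]@np.r_[p,1];print(c["cx"]+c["fx"]*q[0]/-q[2],c["cy"]+c["fy"]*q[1]/q[2])
cv2.imwrite("pics/w4.png",c["image"][:,:,::-1])
E
```

```text
[0.51961522 0.15498382 0.29700199] [-0.17997084 -1.65863916 -0.17744323]
281.40412823021785 226.98334198695775
```

View pics/w4.png

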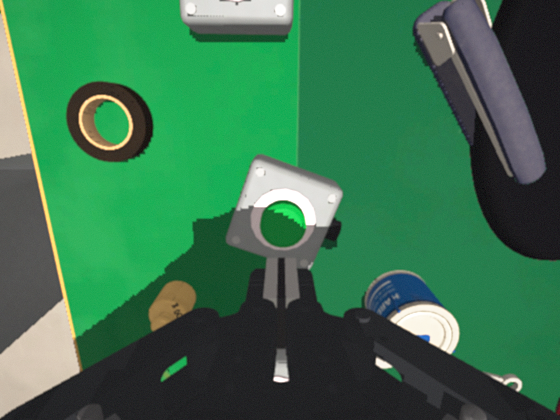

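Green's cap is at (283,225) against a predicted (281,227), within 1–2 mm. Red is well off at the top of the image. Descending.

>>> servo_tool(plan=[[-1,-0.5,1,20,0],[-1,-0.5,1,40,0],[-1,-0.5,1,55,0],[-1,-0.5,1,62,0],[-1,-0.5,1,64,0],[-1,-0.5,1,66,0],[-1,-0.5,1,67,0],[-1,-0.5,1,67,0]])

```text
clock: 12.83
tcp_pos: [0.5212, 0.1522, 0.2314]
ee_rot: [[0.001, 1.0, 0.001], [1.0, -0.001, 0.0], [0.0, 0.001, -1.0]]
ft_force: [0.2, 0.1, 0.6]
opening: -0.0
finger_force: 0.0
```

>>> servo_tool(plan=[[-1,0,0,1,0],[-1,0,0,2,0],[-1,0,0,3,0],[-1,0,0,4,0],[-1,0,0,5,0],[-1,0,0,6,0],[-1,0,0,7,0],[-1,0,0,8,0],[-1,0,0,8,0],[-1,0,0,8,0]])

```text
clock: 13.67
tcp_pos: [0.5212, 0.1524, 0.2227]
ee_rot: [[0.0, 1.0, 0.0], [1.0, -0.0, 0.0], [0.0, 0.0, -1.0]]
ft_force: [0.8, -0.1, 1.4]
opening: -0.0001
finger_force: 0.4
```

>>> servo_tool(plan=[[-1,0,0,0.7,0],[-1,0,0,1.4,0],[-1,0,0,2.1,0],[-1,0,0,2.8,0],[-1,0,0,3.4,0],[-1,0,0,3.4,0],[-1,0,0,3.4,0]])

```text
clock: 14.25
tcp_pos: [0.5211, 0.1525, 0.2196]
ee_rot: [[0.0, 1.0, 0.001], [1.0, -0.0, 0.0], [0.0, 0.001, -1.0]]
ft_force: [0.4, -0.5, 4.6]
opening: -0.0001
finger_force: 2.3
```

>>> servo_tool(plan=[[-1,0,0,0.5,0],[-1,0,0,1,0],[-1,0,0,1,0],[-1,0,0,1,0]])

```text
clock: 14.58
tcp_pos: [0.5211, 0.1525, 0.2189]
ee_rot: [[0.0, 1.0, 0.001], [1.0, -0.0, 0.0], [0.0, 0.001, -1.0]]
ft_force: [-0.4, 0.8, 6.5]
opening: 0.0001
finger_force: 3.4
```

>>> servo_tool(plan=[[-1,0,0,0.3,0],[-1,0,0,0.7,0],[-1,0,0,0.7,0],[-1,0,0,0.7,0]])

```text
clock: 14.92
tcp_pos: [0.5211, 0.1525, 0.2184]
ee_rot: [[0.0, 1.0, 0.001], [1.0, -0.0, 0.0], [0.0, 0.001, -1.0]]
ft_force: [0.1, -0.2, 8.5]
opening: 0.0002
finger_force: 4.1
```

>>> servo_tool(plan=[[-1,0,0,-10,0],[-1,0,0,-40,0],[-1,0,0,-75,0],[-1,0,0,-100,0],[-1,-30,-30,-130,0],[-1,-65,-45,-150,0],[-1,-100,-60,-150,0],[-1,-130,-75,-150,0],[-1,-130,-75,-150,0],[-1,-130,-75,-150,0]])

```text
clock: 15.75
tcp_pos: [0.4446, 0.0198, 0.3676]
ee_rot: [[0.006, 1.0, -0.002], [1.0, -0.006, -0.002], [-0.002, -0.002, -1.0]]
ft_force: [-0.3, -0.2, 0.0]
opening: 0.0003
finger_force: 0.0
```

```bash
python3 - <<'E'
from workcell import bot
from h import *
import cv2
np.set_printoptions(precision=4,suppress=True)
c=bot.read_camera("scene")["image"]
cv2.imwrite("pics/s1.png",cv2.resize(c[150:340,160:420],None,fx=3,fy=3,interpolation=cv2.INTER_CUBIC)[:,:,::-1])
E
```

```text
(no output)
```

View pics/s1.png

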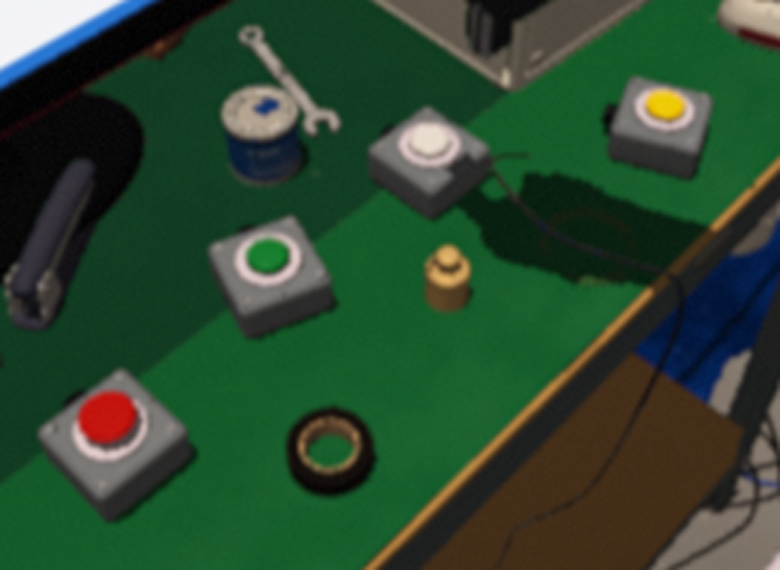

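The white (430,140), yellow (665,105) and green (267,256) caps now stand lower and equal in height. Red (108,418) is still out, and the tin, weight and tape haven't moved. Handing in.

```bash
python3 -c "
from workcell import bot
print(bot.hand_in())"
```

```text
the job is handed in; nothing more can be done
None
```

I pressed the white, yellow and green buttons in that order, each to about 8–9 N and fully home by height and force. In the last picture all three stayed in and nothing else had moved; the job is handed in.

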